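# Load the feed slide's bin and hold it out at the marker clip

## Robot

A 6-joint arm with a two-finger parallel gripper is mounted at the origin on a cart in front of the work surface, level with it; the furniture and walls round the work are solid. World frame = base frame: x ahead of the robot, y to its left, z up, the work surface at z = 0. Lengths are in m, angles in rad, forces in N, time in s.
With the tool pointing down it reaches from about 0.325 to 0.85 m from the base axis. Payload 4.4 kg.
Tool frame: the origin (TCP) lies midway between the tips of the shut fingers; the grasp point (between the pads) lies 19 mm behind it; z points along the fingers, y is the line along which they close (so a half turn about z gives the same grasp; the last joint's range is limited). The gripper opens to 94 mm and grips with 3 to 60 N. Pads are 16 mm wide; open, the fingers measure 119 mm over their backs; the gripper's body (75 mm by 177 mm) begins 78 mm behind the grasp point.
Start: joints at [1.016, 0.207, 1.542, -0, 1.393, -0.15], TCP at [0.226, 0.529, 0.205] pointing down, gripper open.
Joint ranges: [-2.73, 2.73], [-0.86, 2.22], [0.23, 2.46], [-1.11, 4.25], [0.08, 2.63], [-2.82, 2.82]. Speed limits (rad/s): [2.79, 2.79, 3.14, 3.14, 3.14, 3.14].

## Interface

Orientations are given as a 3x3 rotation matrix whose columns are the frame's x, y, z axes.
In Python, from rig import arm gives the robot as it stands. The module is installed in compiled form; this text tells all that it offers.
- The arm moves only by the shell command python3 -m crank 'ROWS' [FORCE]. ROWS is JSON, one flat list of numbers, 7 for each row, row after row: the shift along the world's x, y, z in m, then the turn, a rotation vector about the world's x, y, z in rad, then the gripper command: -1 is shut, 1 is fully open, values between are in proportion. In form: [x, y, z, ax, ay, az, jaw, x, y, z, ax, ay, az, jaw, ...]. A call has 1 to 20 rows; each row is the pose to reach, as a shift and turn from the pose commanded when the call began; what a row does not reach only later rows make up. A row lasts 1/10 s, in which the tool goes at most 50 mm and 8.59 degrees, less where a joint would pass 70% of its speed; a pose out of reach is approached as far as the arm can. A call with a gripper value outside its range is refused whole. The fingers move at their own pace and stop on an object; FORCE is the grip in N (left out, the last holds). Time passes only in rows, so rows that repeat a pose let the fingers close. It gives the time, the measured TCP pose, the force, the opening and the grip force at its end, in the units of the state.
- arm.state(): the state, without advancing time (a new reading comes with each control period).
- arm.capture(name): name is "scene" or "side" or "wrist"; returns a dict with "frame" (384x512x3 uint8, red, green, blue), "intrinsics" (3x3 intrinsics, pixels), "D" ([k1, k2, p1, p2, k3] as OpenCV has them; the pictures are not rectified), "rvec" (rotation vector, rad) and "tvec" (3), from world to camera coordinates, as OpenCV has them. Camera axes: x right, y down, z forward; pixel columns grow to the right and rows downward; lengths in m; the calibration is good to about 2 mm. A picture is of the moment at which its call begins. There is no depth.
- arm.hand_in(): hands the job in; it is judged then, once.
Trained networks look in a picture, given as the dict that the camera call returned (one of the last four; its "shot" number tells which), for a name from the list of things; names that differ only in an ending like _2 or _b are one class to them, and where a whole thing is asked for, a point or a joint stands for the part that bears it (a point fixed in the world has none). Each returns a list of dicts, best first, with "p" (0 to 1); they miss things now and then, are a little off and sometimes report something else, mostly with a low value. They report only what shows in the picture. A call takes as long as a camera call. They do not tell look-alikes from the thing itself.
- arm.search_frame(label, picture): "position" ([column, row] in pixels, amid what is visible of it).
- arm.trace(label, picture): "pixels" (384x512 bool, what is visible of it) and "position" ([column, row] in pixels, amid what is visible of it).
- arm.spot_point(label, picture): "position" ([column, row] in pixels: a listed point, or the origin of a listed thing).
The state is a dict: "clock": time; "qpos": joint angles; "joint_velocities": joint speeds; "joint_efforts": joint torques, N m; "tcp_pos": TCP position; "tool_rot": TCP orientation; "force": force on the tool from outside, world axes, zero at the start; "torque": the same for the moment, N m; "gripper_width": finger opening in m; "finger_force": force on a finger pad.
Only numpy, scipy, OpenCV 4.12 (cv2) and the standard library are available. Lean on these libraries where they do the work, as an engineer would, in place of code of your own. Each camera call takes 0.05 s, during which the arm holds its last target. There are 200 camera calls.

## Task

Put the loose tube core, the loose wound bobbin and the loose grooved guide wheel into the open bin of the feed slide while the slide is still fully in and locked. Then squeeze the lock button in against the slide's upright grip, draw the telescoping arm out until its pointer stands over the marker clip on the scale, and hold it there: the program finishes still gripping, with the button squeezed in and the parts in the bin. Leave the felt pads, the white tape roll and the screwdriver where they lie.

Things in the scene. Friction and masses are not known exactly. Their poses are not given: they have to be found in the camera images.
- core_mid (a point): Centre of the loose grey tube core, 34 mm outside diameter and 62 mm tall, open at both ends, standing upright on the bench; the point is half-way up, 31 mm above its foot. About 60 g.
- bobbin_mid (a point): Centre of the loose wound bobbin, 44 mm across its two round flanges and 32 mm tall with the pins on its top flange, standing on one flange; the point is 16 mm above its foot. Grip it across the flanges. About 30 g.
- wheel_mid (a point): Centre of the loose black grooved guide wheel, 35 mm diameter and 13 mm thick, lying flat on the bench; the point is 6.5 mm above its underside. About 12 g.
- bin (a point): Centre of the inner floor of the feed slide's open sheet-steel bin, 15 mm above the bench. The inside is 80 mm along x and 150 mm along y, walls 3 mm thick rising 31 mm above the floor, open at the top. Axes: x is the direction in which the arm extends (away from the outer tube, horizontal), y is to the left of it, z up. The bin rides on the arm and moves with it.
- grip (a point): The place to pinch on the arm's upright grip: an aluminium post 24 mm square (in x and y) that rises from 48 to 110 mm above the bench between outer tube and bin; the point is on its axis, 90 mm above the bench. Axes as for the bin. The lock button stands out of its +y face at this height, so pinch along y from above: post plus button are 32 mm wide, 26 mm with the button squeezed in. It moves with the arm.
- button_face (a point): Centre of the outer face of the lock button, a black round button of 18 mm diameter on the +y side of the grip, 8 mm proud of the post. It moves with the arm and with the button.
- lock_button (a joint): How far the lock button is squeezed in (m): 0 out, 0.006 fully in. A spring pushes it out, about 2 N at the start and 6 N fully in. From about 0.004 the latch lets the arm slide; out, it locks the arm in its home position (about 2 mm of play). Once the arm has left home the latch does nothing.
- boom (a joint): How far the telescoping arm is drawn out along the grip's x axis (m): 0 fully in, 0.115 the far stop. A spring pulls it back with 2 N (fully in) rising to 4.3 N (far stop), so it runs back when let go.
- pointer (a point): Tip of the arm's pointer, a thin steel rod that runs back from the grip along the top of the outer tube and bends over the scale; it moves with the arm. Axes as for the grip.
- clip: The dark U-shaped marker clip that sits over the fixed outer tube on its scale, 8 mm long along the tube; its origin is at its middle, on top of the tube, 48 mm above the bench. Its x axis is the direction in which the arm extends. It stays where it is set; the pointer starts 50 to 90 mm behind it and passes above it.
- slide_bed: The fixed feed slide, screwed to the bench: bed plate and a 28 mm square outer tube 150 mm long, top at 48 mm. Origin on the bench below the tube's mouth; x is the direction in which the arm extends, the tube runs from 0 to -150 mm in x.
- felt_pads: Bystander: small stack of brown felt pads, 50 x 38 x 14 mm, origin under its centre. Leave it alone.
- tape_white: Bystander: white tape roll, 56 mm diameter, 12 mm high, origin under its centre. Leave it alone.
- screwdriver: Bystander: screwdriver with a six-sided handle, 194 mm long, 24 mm wide, origin under its centre. Leave it alone.
Things that resemble listed ones, but are neither listed nor needed, are in the scene too. What is shaped like the part that bears core_mid but orange is not meant. Of the things that look like the part that bears wheel_mid, take the one that is farthest to the robot's left at the start.

How it is judged:
By the outcome, as a careful person would: the job done as asked, in the order asked, and still so for the second after the job is handed in, while the arm keeps its last pose, push and grip.
It also fails if it takes over 72 s, if anything falls off the work surface, if the arm or the gripper's body presses on something with over 40 N, if the wrist force passes 120 N, or if a joint passes its speed limit or range.

## Working session

There is one attempt and no reset: what is moved stays moved. The work goes in short steps, Python scripts to look and compute and a shell command to move; the robot and the scene stay as the last step left them, time stands still between calls to the robot, and variables do not carry over. Pictures are saved under pics/ and viewed, at most 10 in all, crops included, and the job is handed in when it is done.

```bash
mkdir -p pics; cat > h.py <<'E'
import numpy as np, cv2
from rig import arm
def ray(c,px):
    u=cv2.undistortPoints(np.array([[px]],float),c["intrinsics"],np.array(c["D"],float))[0,0]
    R=cv2.Rodrigues(np.array(c["rvec"],float))[0]; t=np.array(c["tvec"],float).ravel()
    return -R.T@t, R.T@np.array([u[0],u[1],1.])
def at_z(c,px,z):
    o,d=ray(c,px); return o+d*(z-o[2])/d[2]
def proj(c,P):
    return cv2.projectPoints(np.array(P,float).reshape(-1,1,3),np.array(c["rvec"],float),np.array(c["tvec"],float),np.array(c["intrinsics"],float),np.array(c["D"],float))[0][:,0]
def tri(obs):
    A=np.zeros((3,3));b=np.zeros(3)
    for c,px in obs:
        o,d=ray(c,px); d=d/np.linalg.norm(d); M=np.eye(3)-np.outer(d,d); A+=M;b+=M@o
    return np.linalg.solve(A,b)
def save(c,n): cv2.imwrite("pics/"+n,cv2.cvtColor(c["frame"],cv2.COLOR_RGB2BGR))
Z=dict(core_mid=.031,bobbin_mid=.016,wheel_mid=.0065,bin=.015,grip=.09,button_face=.09,pointer=None,clip=.048,slide_bed=0,felt_pads=0,tape_white=0,screwdriver=0)
E
python3 - <<'E'
from h import *
np.set_printoptions(precision=3,suppress=True)
for n in ("scene","side"):
    c=arm.capture(n); save(c,n+"0.png")
    print(n,ray(c,[256,192]))
    for k,z in Z.items():
        for r in arm.spot_point(k,c)[:4]:
            if r["p"]>.15: print(k,np.round(r["position"]),round(r["p"],2), at_z(c,r["position"],z if z is not None else .055)[:2])
E
```

```text
scene (array([-0.074, -0.218,  0.821]), array([ 0.543,  0.417, -0.729]))
core_mid [240. 143.] 0.6 [0.652 0.405]
core_mid [244. 157.] 0.56 [0.608 0.352]
bobbin_mid [219. 171.] 0.76 [0.528 0.385]
bobbin_mid [345. 279.] 0.18 [ 0.426 -0.098]
wheel_mid [194. 187.] 0.58 [0.437 0.407]
wheel_mid [231. 195.] 0.43 [0.479 0.299]
wheel_mid [193. 165.] 0.27 [0.507 0.477]
bin [292. 240.] 0.6 [0.445 0.067]
bin [206. 228.] 0.57 [0.343 0.269]
grip [268. 221.] 0.57 [0.41  0.119]
button_face [268. 215.] 0.43 [0.425 0.129]
pointer [206. 227.] 0.77 [0.323 0.249]
pointer [347. 281.] 0.46 [ 0.399 -0.111]
clip [158. 192.] 0.62 [0.339 0.444]
clip [227. 227.] 0.6 [0.359 0.208]
slide_bed [254. 241.] 0.7 [0.394 0.148]
felt_pads [344. 283.] 0.61 [ 0.423 -0.1  ]
tape_white [192. 165.] 0.74 [0.508 0.483]
tape_white [269. 211.] 0.39 [0.499 0.179]
screwdriver [156. 194.] 0.77 [0.353 0.483]
screwdriver [217. 169.] 0.33 [0.543 0.409]
side (array([0.446, 1.206, 0.472]), array([ 0.035, -0.937, -0.349]))
core_mid [199. 246.] 0.7 [0.603 0.367]
core_mid [168. 255.] 0.68 [0.661 0.412]
bobbin_mid [229. 258.] 0.57 [0.534 0.391]
wheel_mid [259. 248.] 0.44 [0.472 0.328]
bin [269. 202.] 0.95 [0.453 0.059]
bin [310. 212.] 0.17 [0.341 0.129]
grip [284. 189.] 0.66 [0.414 0.157]
pointer [322. 221.] 0.85 [0.324 0.275]
clip [307. 214.] 0.45 [0.355 0.22 ]
slide_bed [292. 220.] 0.89 [0.388 0.15 ]
felt_pads [269. 202.] 0.57 [0.451 0.022]
felt_pads [276. 188.] 0.35 [ 0.432 -0.099]
tape_white [232. 293.] 0.92 [0.519 0.502]
screwdriver [317. 290.] 0.98 [0.353 0.483]
```

View pics/scene0.png

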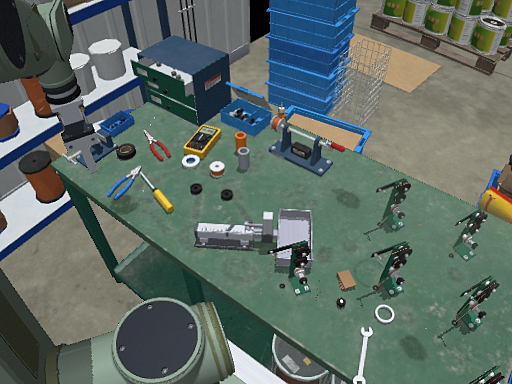

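View pics/side0.png

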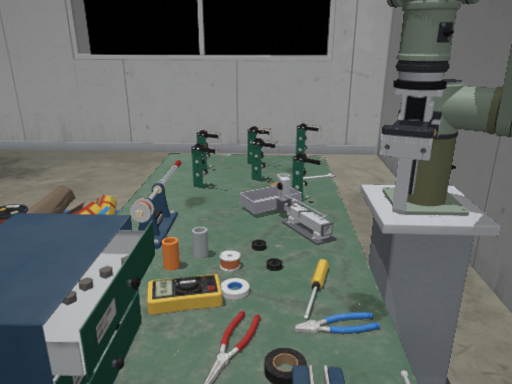

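The scene picture shows the grey core at (244,157), the bobbin at (217,170) and two wheels at (196,188) and (227,195). The left one, near y=0.41, is the target. The slide runs from (200,235) to the bin at (293,240), with a green fixture close to the bin at (300,270). The side picture agrees: grey core (200,243), bobbin (230,260), wheels (259,245) and (274,264).

```bash
python3 - <<'E'
from h import *
np.set_printoptions(precision=4,suppress=True)
c=arm.capture("scene"); d=arm.capture("side")
print(arm.state()["tool_rot"])
for k,a,b in [("bin",[292,240],[269,202]),("grip",[268,221],[284,189]),("pointer",[206,227],[322,221]),("clip",[227,227],[307,214]),("core",[244,157],[199,246]),("bob",[217,171],[229,258])]:
    print(k,tri([(c,a),(d,b)]))
print("fixture foot",at_z(c,[302,292],0),at_z(d,[298,193],0), at_z(c,[293,245],.1))
print("wheels",at_z(c,[196,188],.0065),at_z(d,[274,264],.0065),at_z(c,[227,195],.0065),at_z(d,[259,245],.0065))
p=arm.capture("wrist");print(ray(p,[256,192]))
E
python3 -m crank '[0.05,-0.02,0.02,0,0,0,1, 0.1,-0.04,0.04,0,0,0,1, 0.14,-0.07,0.05,0,0,0,1, 0.19,-0.09,0.06,0,0,0,1, 0.23,-0.12,0.07,0,0,0,1, 0.27,-0.14,0.08,0,0,0,1, 0.27,-0.14,0.08,0,0,0,1, 0.27,-0.14,0.08,0,0,0,1]' 20
python3 - <<'E'
from h import *
np.set_printoptions(precision=4,suppress=True)
c=arm.capture("wrist"); save(c,"w1.png")
for k in ("core_mid","bobbin_mid","wheel_mid"):
    for r in arm.spot_point(k,c)[:4]:
        print(k,np.round(r["position"]),round(r["p"],2),at_z(c,r["position"],Z[k]))
E
```

```text
[[-0.9192  0.3938  0.    ]
 [ 0.3938  0.9192  0.0001]
 [ 0.      0.0001 -1.    ]]
bin [0.4492 0.0663 0.0158]
grip [0.4139 0.123  0.0798]
pointer [0.325  0.2536 0.0462]
clip [0.3578 0.2109 0.0457]
core [0.6087 0.3552 0.0262]
bob [0.5312 0.3927 0.0133]
fixture foot [ 0.3434 -0.0316  0.    ] [ 0.3617 -0.0578  0.    ] [0.381 0.027 0.1  ]
wheels [0.4392 0.3991 0.0065] [0.4376 0.3976 0.0065] [0.4725 0.3077 0.0065] [0.4725 0.3115 0.0065]
(array([0.1507, 0.5615, 0.3868]), array([ 0.2464, -0.1068, -0.9634]))
clock: 2.25
tcp_pos: [0.4986, 0.3873, 0.2858]
tool_rot: [[-0.918, 0.397, 0.001], [0.397, 0.918, 0.001], [-0.0, 0.001, -1.0]]
force: [-0.7, -0.3, -0.4]
gripper_width: 0.0942
finger_force: 0.0
core_mid [307. 257.] 0.78 [0.6617 0.4033 0.031 ]
core_mid [265. 241.] 0.7 [0.611  0.3543 0.031 ]
core_mid [ 38. 196.] 0.31 [0.4107 0.0694 0.031 ]
bobbin_mid [271. 181.] 0.75 [0.531  0.3975 0.016 ]
wheel_mid [201. 167.] 0.98 [0.4729 0.3093 0.0065]
wheel_mid [246. 121.] 0.95 [0.4378 0.3976 0.0065]
```

View pics/w1.png

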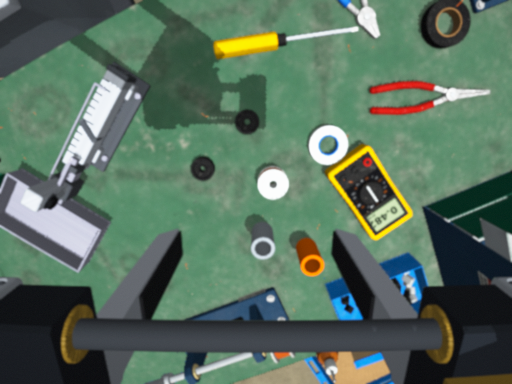

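The wrist view confirms: the target wheel is at (247,121), the other wheel at (202,168), the bobbin at (273,183), the grey core at (263,245) and the slide at left, with its bin near (50,220). Next I check the green fixture near the bin, and the slide's geometry.

```bash
python3 - <<'E'
import cv2,numpy as np
a=cv2.imread("pics/scene0.png")[200:300,185:325];b=cv2.imread("pics/side0.png")[145:245,225:345];w=cv2.imread("pics/w1.png")[60:280,0:170]
f=lambda i,s:cv2.resize(i,None,fx=s,fy=s,interpolation=cv2.INTER_CUBIC)
o=np.zeros((600,800,3),np.uint8)
for im,s,y,x in ((a,3,0,0),(b,3,300,0),(w,2.2,0,424)):
    q=f(im,s);o[y:y+q.shape[0],x:x+q.shape[1]]=q
cv2.imwrite("pics/mix.png",o)
E
```

```text
(no output)
```

View pics/mix.png

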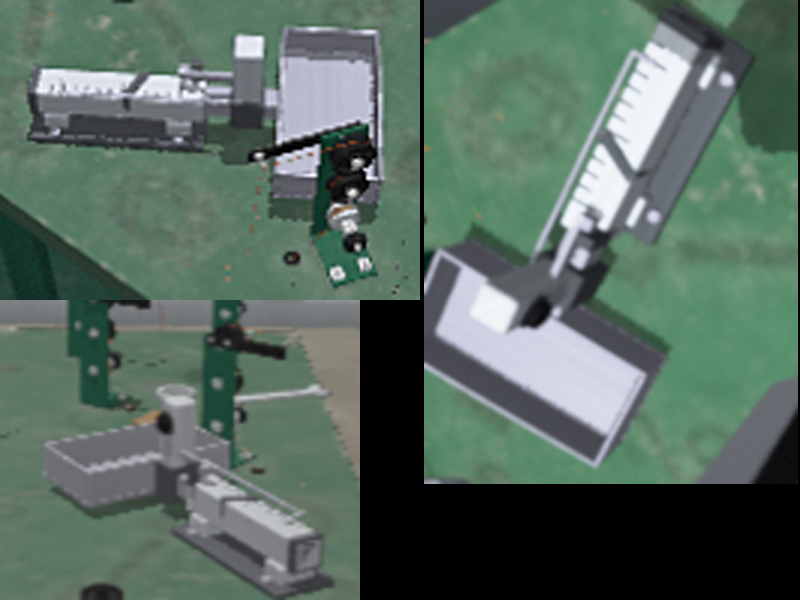

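The crops show the bin, the post with its black button, the thin pointer rod along the tube and the dark clip. A tall green fixture with a black arm leans over the bin's −y end in the scene view.

```bash
python3 - <<'E'
from h import *
np.set_printoptions(precision=4,suppress=True)
c=arm.capture("scene"); d=arm.capture("side"); w=arm.capture("wrist")
print("fixtip",tri([(c,[270,252]),(d,[319.3,162.3])]),"armbase",tri([(c,[307,243]),(d,[298,157])]),"foot",at_z(c,[302,290],0))
for k in ("bin","grip","button_face","pointer","clip","slide_bed"):
    for n,i in (("w",w),("s",c),("d",d)):
        r=[x for x in arm.spot_point(k,i) if x["p"]>.2][:2]
        print(k,n,[(np.round(x["position"]),round(x["p"],2)) for x in r], [at_z(i,x["position"],{"pointer":.052}.get(k,Z[k])) for x in r])
E
```

```text
fixtip [0.3141 0.0456 0.1321] armbase [ 0.3744 -0.0062  0.1349] foot [ 0.3478 -0.0287  0.    ]
bin w [(array([ 54., 218.]), 0.91), (array([259., 246.]), 0.65)] [array([0.4481, 0.0628, 0.015 ]), array([0.6177, 0.3424, 0.015 ])]
bin s [(array([292., 238.]), 0.85), (array([268., 221.]), 0.35)] [array([0.4505, 0.0698, 0.015 ]), array([0.4605, 0.1546, 0.015 ])]
bin d [(array([269., 202.]), 0.69), (array([307., 208.]), 0.45)] [array([0.4529, 0.0579, 0.015 ]), array([0.3463, 0.1042, 0.015 ])]
grip w [(array([ 40., 199.]), 0.81)] [array([0.4138, 0.1186, 0.09  ])]
grip s [(array([265., 220.]), 0.65)] [array([0.4076, 0.1261, 0.09  ])]
grip d [(array([283., 186.]), 0.59)] [array([0.4148, 0.135 , 0.09  ])]
button_face w [(array([ 56., 211.]), 0.7)] [array([0.4357, 0.1298, 0.09  ])]
button_face s [(array([346., 280.]), 0.42), (array([266., 211.]), 0.39)] [array([ 0.3783, -0.1146,  0.09  ]), array([0.4329, 0.1403, 0.09  ])]
button_face d [(array([276., 188.]), 0.59)] [array([0.4329, 0.1467, 0.09  ])]
pointer w [(array([109.,  96.]), 0.55)] [array([0.3319, 0.2527, 0.052 ])]
pointer s [(array([205., 228.]), 0.76)] [array([0.3219, 0.2513, 0.052 ])]
pointer d [(array([322., 220.]), 0.6)] [array([0.3225, 0.2641, 0.052 ])]
clip w [(array([ 90., 130.]), 0.67)] [array([0.3586, 0.2049, 0.048 ])]
clip s [(array([229., 228.]), 0.51), (array([270., 221.]), 0.35)] [array([0.3595, 0.204 , 0.048 ]), array([0.441, 0.135, 0.048])]
clip d [(array([305., 208.]), 0.58)] [array([0.3583, 0.1827, 0.048 ])]
slide_bed w [(array([ 86., 162.]), 0.73)] [array([0.3909, 0.1499, 0.    ])]
slide_bed s [(array([253., 240.]), 0.77)] [array([0.3943, 0.1525, 0.    ])]
slide_bed d [] []
```

```bash
python3 -m crank '[-0.01,0,-0.03,0,0,0.14,0.4, -0.02,0,-0.06,0,0,0.28,0.4, -0.03,0,-0.09,0,0,0.42,0.4, -0.04,0,-0.12,0,0,0.56,0.4, -0.05,0.005,-0.15,0,0,0.7,0.4, -0.058,0.009,-0.17,0,0,0.84,0.4, -0.058,0.009,-0.185,0,0,0.96,0.4, -0.058,0.009,-0.185,0,0,0.96,0.4, -0.058,0.009,-0.185,0,0,0.96,0.4]' 20
cat > look.py <<'E'
import sys
from h import *
np.set_printoptions(precision=4,suppress=True)
s=arm.state(); print("tcp",np.array(s["tcp_pos"]),"yaw_y",np.degrees(np.arctan2(s["tool_rot"][1][1],s["tool_rot"][0][1])),"t",s["clock"],"q6",s["qpos"][5])
c=arm.capture("wrist")
if sys.argv[1]!="-": save(c,sys.argv[1])
for a in sys.argv[2:]:
    k,_,z=a.partition("@"); z=float(z) if z else Z[k]
    for r in arm.spot_point(k,c)[:3]:
        if r["p"]>.2: print(k,np.round(r["position"]),round(r["p"],2),at_z(c,r["position"],z)[:2])
    for r in arm.trace(k,c)[:2]:
        if r["p"]>.3:
            v,u=np.nonzero(r["pixels"]); print("  mask",len(u),at_z(c,[(u.min()+u.max())/2,(v.min()+v.max())/2],z)[:2])
E
python3 look.py - wheel_mid
```

```text
clock: 4.4
tcp_pos: [0.4387, 0.3976, 0.1007]
tool_rot: [[-0.851, -0.525, 0.0], [-0.525, 0.851, -0.0], [-0.0, -0.0, -1.0]]
force: [0.1, -0.0, 0.3]
gripper_width: 0.0658
finger_force: 0.0
tcp [0.4387 0.3976 0.1007] yaw_y 121.66626098794983 t 4.4 q6 -1.5331934412188195
wheel_mid [154. 184.] 0.69 [0.477  0.3107]
wheel_mid [257. 201.] 0.67 [0.4413 0.4003]
  mask 1325 [0.4756 0.3105]
  mask 1236 [0.4387 0.3993]
```

```bash
python3 -m crank '[0.001,0.001,-0.045,0,0,0,0.4, 0.001,0.001,-0.08,0,0,0,0.4, 0.001,0.001,-0.096,0,0,0,0.4, 0.001,0.001,-0.096,0,0,0,0.4, 0.001,0.001,-0.096,0,0,0,-1, 0.001,0.001,-0.096,0,0,0,-1, 0.001,0.001,-0.096,0,0,0,-1, 0.001,0.001,-0.096,0,0,0,-1, 0.001,0.001,-0.096,0,0,0,-1, 0.001,0.001,-0.05,0,0,0,-1, 0.001,0.001,0,0,0,0,-1, 0.001,0.001,0.05,0,0,0,-1]' 20
```

```text
clock: 5.75
tcp_pos: [0.4388, 0.3981, 0.1515]
tool_rot: [[-0.85, -0.527, -0.001], [-0.527, 0.85, -0.001], [0.002, -0.0, -1.0]]
force: [1.3, 1.0, -0.0]
gripper_width: 0.032
finger_force: 20.0
```

```bash
python3 -m crank '[0.002,-0.04,0.02,0,0,0,-1, 0.004,-0.085,0.04,0,0,0,-1, 0.006,-0.13,0.06,0,0,0,-1, 0.008,-0.175,0.08,0,0,0,-1, 0.01,-0.22,0.08,0,0,0,-1, 0.011,-0.26,0.08,0,0,0,-1, 0.011,-0.279,0.08,0,0,0,-1, 0.011,-0.279,0.08,0,0,0,-1, 0.011,-0.279,0.08,0,0,0,-1]'
python3 look.py w2.png bin grip button_face pointer@.052 clip slide_bed
```

```text
clock: 6.65
tcp_pos: [0.4504, 0.1197, 0.2306]
tool_rot: [[-0.85, -0.526, 0.0], [-0.526, 0.85, 0.001], [-0.001, 0.0, -1.0]]
force: [0.9, -0.1, -0.3]
gripper_width: 0.0323
finger_force: 20.0
tcp [0.4504 0.1197 0.2306] yaw_y 121.74976738005466 t 6.65 q6 -2.0518409418166064
bin [219. 148.] 0.66 [0.4503 0.0633]
  mask 11559 [0.3995 0.1427]
grip [280. 156.] 0.74 [0.4118 0.124 ]
  mask 11431 [0.3966 0.13  ]
button_face [277. 177.] 0.63 [0.4315 0.1331]
  mask 304 [0.4085 0.1454]
pointer [410. 150.] 0.81 [0.3275 0.2549]
pointer [279. 156.] 0.24 [0.4149 0.129 ]
  mask 11723 [0.3977 0.1365]
clip [358. 146.] 0.67 [0.357  0.2021]
  mask 221 [0.3619 0.2036]
slide_bed [300. 143.] 0.57 [0.3915 0.1511]
  mask 16786 [0.3929 0.157 ]
```

View pics/w2.png

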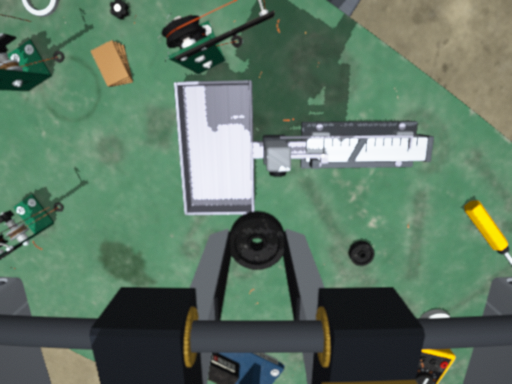

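The wheel is held at (258,240). The bin rim corners are at about (176,83), (252,82), (255,211) and (186,213). The fixture is at (200,45), clear of the bin.

```bash
python3 - <<'E'
from h import *
np.set_printoptions(precision=4,suppress=True)
c=arm.capture("wrist")
P=[at_z(c,p,.046)[:2] for p in ([176,83],[252,82],[255,212],[186,214])]
print(P,np.mean(P,0),[np.linalg.norm(P[i]-P[i-1]) for i in range(4)],[np.degrees(np.arctan2(*(P[i]-P[j])[::-1])) for i,j in ((0,1),(3,2),(2,1),(3,0))])
print("fix tip",at_z(c,[268,14],.132),at_z(c,[200,50],.135),at_z(c,[205,70],0))
E
```

```text
[array([ 0.4074, -0.0127]), array([0.3623, 0.059 ]), array([0.4901, 0.1421]), array([0.5377, 0.0705])] [0.4494 0.0648] [np.float64(0.1546391727377557), np.float64(0.08474793100772121), np.float64(0.15248431305751564), np.float64(0.08596469222500361)] [np.float64(-57.799508479353435), np.float64(-56.35496518207302), np.float64(33.0122350433762), np.float64(32.56019613862334)]
fix tip [0.3145 0.0463 0.132 ] [0.3676 0.0136 0.135 ] [ 0.3784 -0.0003  0.    ]
```

```bash
python3 -m crank '[-0.016,-0.038,-0.02,0,0,0.017,-1, -0.032,-0.075,-0.05,0,0,0.017,-1, -0.032,-0.075,-0.1,0,0,0.017,-1, -0.032,-0.075,-0.15,0,0,0.017,-1, -0.032,-0.075,-0.185,0,0,0.017,-1, -0.032,-0.075,-0.202,0,0,0.017,-1, -0.032,-0.075,-0.202,0,0,0.017,-1, -0.032,-0.075,-0.202,0,0,0.017,-0.04, -0.032,-0.075,-0.202,0,0,0.017,-0.04, -0.032,-0.075,-0.202,0,0,0.017,-0.04, -0.032,-0.075,-0.17,0,0,0.017,-0.04, -0.032,-0.075,-0.12,0,0,0.017,-0.04, -0.032,-0.075,-0.07,0,0,0.017,-0.04]'
python3 look.py - wheel_mid@.0215
```

```text
clock: 8.65
tcp_pos: [0.418, 0.0446, 0.1625]
tool_rot: [[-0.841, -0.542, 0.0], [-0.542, 0.841, -0.0], [-0.0, -0.0, -1.0]]
force: [0.9, -0.5, 0.3]
gripper_width: 0.045
finger_force: 0.0
tcp [0.418  0.0446 0.1625] yaw_y 122.79349524345103 t 8.65 q6 -2.2432999815459467
wheel_mid [253. 185.] 0.84 [0.4196 0.0414]
wheel_mid [136. 120.] 0.24 [ 0.4271 -0.0951]
  mask 870 [0.4175 0.0444]
  mask 307 [0.4198 0.1854]
```

```bash
python3 -m crank '[0,0.01,0.04,0,0,-0.14,0.5, 0.01,0.04,0.05,0,0,-0.28,0.5, 0.02,0.07,0.05,0,0,-0.42,0.5, 0.03,0.11,0.05,0,0,-0.56,0.5, 0.045,0.145,0.05,0,0,-0.7,0.5, 0.06,0.18,0.04,0,0,-0.84,0.5, 0.07,0.215,0.03,0,0,-0.98,0.5, 0.08,0.25,0.01,0,0,-1.12,0.5, 0.09,0.285,-0.01,0,0,-1.26,0.5, 0.1,0.32,-0.03,0,0,-1.4,0.5, 0.113,0.35,-0.04,0,0,-1.53,0.5, 0.113,0.35,-0.04,0,0,-1.572,0.5, 0.113,0.35,-0.04,0,0,-1.572,0.5, 0.113,0.35,-0.04,0,0,-1.572,0.5]'
python3 look.py - bobbin_mid bobbin_mid@.03
```

```text
clock: 10.2
tcp_pos: [0.5308, 0.394, 0.1195]
tool_rot: [[-0.541, 0.841, -0.001], [0.841, 0.541, -0.001], [0.0, -0.002, -1.0]]
force: [0.1, 0.4, -0.7]
gripper_width: 0.0704
finger_force: 0.0
tcp [0.5308 0.394  0.1195] yaw_y 32.77221895606333 t 10.2 q6 -0.06407099078875007
bobbin_mid [260. 196.] 0.94 [0.5337 0.3962]
  mask 1885 [0.534  0.3988]
bobbin_mid [260. 196.] 0.94 [0.5314 0.3995]
  mask 1885 [0.5316 0.402 ]
```

```bash
python3 -m crank '[0.001,0.002,-0.045,0,0,0,0.5, 0.001,0.002,-0.085,0,0,0,0.5, 0.001,0.002,-0.108,0,0,0,0.5, 0.001,0.002,-0.116,0,0,0,0.5, 0.001,0.002,-0.116,0,0,0,-1, 0.001,0.002,-0.116,0,0,0,-1, 0.001,0.002,-0.116,0,0,0,-1, 0.001,0.002,-0.116,0,0,0,-1, 0.001,0.002,-0.116,0,0,0,-1, 0.001,0.002,-0.07,0,0,0,-1, 0.001,0.002,-0.02,0,0,0,-1, 0.001,0.002,0.03,0,0,0,-1]' 20
```

```text
clock: 11.65
tcp_pos: [0.5318, 0.3962, 0.1516]
tool_rot: [[-0.54, 0.841, -0.001], [0.841, 0.54, -0.001], [0.0, -0.001, -1.0]]
force: [1.0, 0.4, 0.3]
gripper_width: 0.0409
finger_force: 20.0
```

```bash
python3 -m crank '[-0.01,-0.045,0.02,0,0,0,-1, -0.02,-0.09,0.03,0,0,0,-1, -0.03,-0.135,0.03,0,0,0,-1, -0.04,-0.18,0.03,0,0,0,-1, -0.05,-0.225,0.03,0,0,0,-1, -0.06,-0.27,0.03,0,0,0,-1, -0.066,-0.305,0.03,0,0,0,-1, -0.07,-0.324,0.02,0,0,0,-1, -0.07,-0.324,0,0,0,0,-1, -0.07,-0.324,0,0,0,0,-1]'
python3 look.py w3.png bobbin_mid@.162 bin wheel_mid@.0215
```

```text
clock: 12.65
tcp_pos: [0.4601, 0.0719, 0.1485]
tool_rot: [[-0.539, 0.842, -0.005], [0.842, 0.539, 0.0], [0.003, -0.004, -1.0]]
force: [-0.6, -0.2, -0.9]
gripper_width: 0.0403
finger_force: 20.0
tcp [0.4601 0.0719 0.1485] yaw_y 32.620688116365734 t 12.65 q6 -0.6005886019258116
bobbin_mid [257. 249.] 0.97 [0.4598 0.0736]
  mask 5035 [0.4594 0.0746]
  mask 13906 [0.4106 0.123 ]
wheel_mid [209. 191.] 0.95 [0.4199 0.0443]
  mask 990 [0.4167 0.0431]
  mask 163 [0.4791 0.291 ]
```

View pics/w3.png

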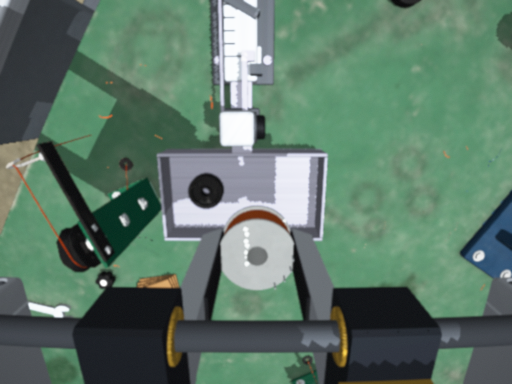

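Wheel is flat in the bin at (206,190); the bobbin is held squarely above free floor. Lowering it.

```bash
python3 -m crank '[0.001,0.001,-0.045,0,0,0,-1, 0.001,0.001,-0.085,0,0,0,-1, 0.001,0.001,-0.112,0,0,0,-1, 0.001,0.001,-0.124,0,0,0,-1, 0.001,0.001,-0.124,0,0,0,-1, 0.001,0.001,-0.124,0,0,0,0.06, 0.001,0.001,-0.124,0,0,0,0.06, 0.001,0.001,-0.124,0,0,0,0.06, 0.001,0.001,-0.1,0,0,0,0.06, 0.001,0.001,-0.05,0,0,0,0.06, 0.001,0.001,0,0,0,0,0.06, 0.001,0.001,0.04,0,0,0,0.06]'
python3 look.py - bobbin_mid@.031 wheel_mid@.0215
```

```text
clock: 14.2
tcp_pos: [0.4646, 0.0735, 0.1946]
tool_rot: [[-0.541, 0.841, 0.005], [0.841, 0.541, -0.0], [-0.003, 0.004, -1.0]]
force: [0.8, -1.7, 0.2]
gripper_width: 0.0496
finger_force: 0.0
tcp [0.4646 0.0735 0.1946] yaw_y 32.71900583565378 t 14.2 q6 -0.5984231376004836
bobbin_mid [256. 181.] 0.58 [0.4656 0.0732]
  mask 1347 [0.4638 0.0752]
wheel_mid [208. 175.] 0.88 [0.4163 0.0472]
  mask 773 [0.4164 0.0436]
```

```bash
python3 -m crank '[0.02,0.04,0.01,0,0,0,0.06, 0.04,0.08,0.01,0,0,0,0.06, 0.06,0.12,0.01,0,0,0,0.06, 0.08,0.16,0,0,0,0,0.06, 0.1,0.2,-0.01,0,0,0,0.06, 0.12,0.24,-0.03,0,0,0,0.06, 0.14,0.27,-0.05,0,0,0,0.06, 0.147,0.281,-0.06,0,0,0,0.06, 0.147,0.281,-0.06,0,0,0,0.06, 0.147,0.281,-0.06,0,0,0,0.06]'
python3 look.py w4.png core_mid
```

```text
clock: 15.45
tcp_pos: [0.6089, 0.3537, 0.128]
tool_rot: [[-0.541, 0.841, -0.004], [0.841, 0.541, -0.002], [0.0, -0.005, -1.0]]
force: [-0.4, -0.1, -0.7]
gripper_width: 0.0497
finger_force: 0.0
tcp [0.6089 0.3537 0.128 ] yaw_y 32.73157734297147 t 15.45 q6 -0.16752300652580165
core_mid [251. 200.] 0.98 [0.6064 0.3489]
core_mid [336. 183.] 0.73 [0.6632 0.4053]
core_mid [252.   8.] 0.24 [0.5199 0.4861]
  mask 1829 [0.6633 0.4056]
  mask 1680 [0.6058 0.3485]
```

View pics/w4.png

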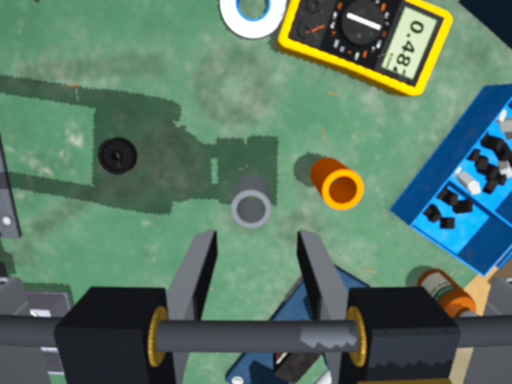

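```bash
python3 - <<'E'
from h import *
np.set_printoptions(precision=4,suppress=True)
c=arm.capture("wrist"); s=arm.capture("scene"); d=arm.capture("side")
print("ringtop",at_z(c,[251,209],.062),"cradle near corner",at_z(c,[335,268],0.01),at_z(c,[232,378],.01))
for i in(s,d):
    for r in arm.spot_point("core_mid",i)[:3]: print(np.round(r["position"]),r["p"],at_z(i,r["position"],.031)[:2])
print("cradle", at_z(s,[278,143],.0),at_z(s,[280,118],.1),tri([(s,[281,123]),(d,[142,210])]))
E
```

```text
ringtop [0.6081 0.35   0.062 ] cradle near corner [0.7304 0.3267 0.01  ] [0.7164 0.133  0.01  ]
[242. 144.] 0.69 [0.654  0.3982]
[243. 157.] 0.49 [0.6057 0.3548]
[189. 164.] 0.26 [0.484  0.4666]
[171. 254.] 0.67 [0.6569 0.4093]
cradle [0.7587 0.328  0.    ] [0.7622 0.3267 0.1   ] [0.7436 0.3122 0.0937]
```

```bash
python3 -m crank '[-0.002,-0.004,-0.03,0,0,0,0.15, -0.002,-0.004,-0.065,0,0,0,0.15, -0.002,-0.004,-0.085,0,0,0,0.15, -0.002,-0.004,-0.093,0,0,0,0.15, -0.002,-0.004,-0.093,0,0,0,-1, -0.002,-0.004,-0.093,0,0,0,-1, -0.002,-0.004,-0.093,0,0,0,-1, -0.002,-0.004,-0.093,0,0,0,-1, -0.002,-0.004,-0.093,0,0,0,-1, -0.002,-0.004,-0.06,0,0,0,-1, -0.002,-0.004,-0.02,0,0,0,-1, -0.002,-0.004,0.02,0,0,0,-1]' 25
```

```text
clock: 17.05
tcp_pos: [0.6077, 0.3502, 0.1509]
tool_rot: [[-0.54, 0.841, -0.002], [0.841, 0.54, -0.001], [0.0, -0.002, -1.0]]
force: [0.8, 0.3, -0.6]
gripper_width: 0.0343
finger_force: 24.5
```

```bash
python3 -m crank '[-0.015,-0.04,0.02,0,0,0,-1, -0.03,-0.08,0.02,0,0,0,-1, -0.045,-0.12,0.02,0,0,0,-1, -0.06,-0.16,0.02,0,0,0,-1, -0.075,-0.2,0.02,0,0,0,-1, -0.09,-0.24,0.02,0,0,0,-1, -0.1,-0.265,0.01,0,0,0,-1, -0.103,-0.274,0,0,0,0,-1, -0.103,-0.274,0,0,0,0,-1, -0.103,-0.274,0,0,0,0,-1]'
python3 look.py w5.png core_mid@.144 bobbin_mid@.031 wheel_mid@.0215
```

```text
clock: 18.05
tcp_pos: [0.5057, 0.0773, 0.1503]
tool_rot: [[-0.541, 0.841, -0.0], [0.841, 0.541, 0.001], [0.001, 0.0, -1.0]]
force: [0.7, -0.5, -0.6]
gripper_width: 0.034
finger_force: 24.5
tcp [0.5057 0.0773 0.1503] yaw_y 32.719625810464386 t 18.05 q6 -0.5895058394398542
core_mid [253. 237.] 0.91 [0.5041 0.0767]
  mask 4133 [0.5073 0.0771]
  mask 15107 [0.4336 0.1265]
bobbin_mid [220. 172.] 0.91 [0.466  0.0748]
  mask 1845 [0.4636 0.0743]
wheel_mid [166. 166.] 0.67 [0.4158 0.0488]
  mask 1040 [0.4159 0.0427]
```

View pics/w5.png

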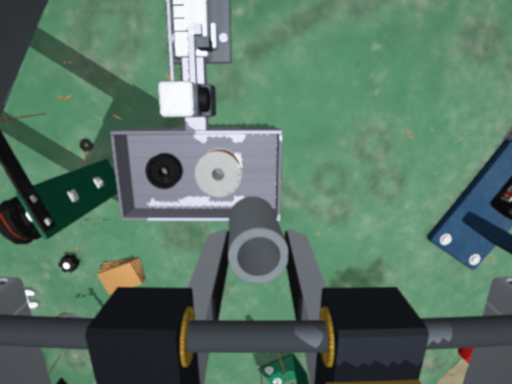

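Core held upright over the bin's free +y corner; the wheel (164,170) and bobbin (218,173) lie in the bin. Lowering it.

```bash
python3 -m crank '[0,0,-0.04,0,0,0,-1, 0,0,-0.075,0,0,0,-1, 0,0,-0.09,0,0,0,-1, 0,0,-0.097,0,0,0,-1, 0,0,-0.097,0,0,0,-1, 0,0,-0.097,0,0,0,-0.04, 0,0,-0.097,0,0,0,-0.04, 0,0,-0.097,0,0,0,-0.04, 0,0,-0.06,0,0,0,-0.04, 0,0,-0.01,0,0,0,-0.04, -0.02,0.01,0.04,0,0,0,0, -0.05,0.025,0.06,0,0,0,0, -0.09,0.045,0.06,0,0,0,0, -0.09,0.045,0.06,0,0,0,0, -0.09,0.045,0.06,0,0,0,0]'
python3 look.py w6.png core_mid@.046 bobbin_mid@.031 wheel_mid@.0215 grip button_face pointer@.052 clip slide_bed
```

```text
clock: 19.9
tcp_pos: [0.4153, 0.1218, 0.2108]
tool_rot: [[-0.542, 0.841, 0.002], [0.841, 0.542, -0.0], [-0.001, 0.001, -1.0]]
force: [0.0, 0.3, 0.5]
gripper_width: 0.0468
finger_force: 0.0
tcp [0.4153 0.1218 0.2108] yaw_y 32.79499543656893 t 19.9 q6 -0.4872685075362298
core_mid [298. 253.] 0.8 [0.5081 0.0728]
bobbin_mid [265. 228.] 0.56 [0.4604 0.0738]
  mask 1251 [0.4613 0.0752]
  mask 6934 [0.3936 0.1509]
wheel_mid [385.  66.] 0.83 [0.4691 0.3068]
wheel_mid [227. 230.] 0.56 [0.4222 0.0425]
  mask 795 [0.4706 0.3077]
  mask 509 [0.4169 0.0436]
grip [252. 192.] 0.95 [0.4132 0.1193]
grip [251. 142.] 0.68 [0.3854 0.1608]
  mask 7435 [0.39   0.1582]
button_face [274. 193.] 0.55 [0.4318 0.1303]
  mask 247 [0.4076 0.1498]
pointer [256.  31.] 0.84 [0.3312 0.2521]
  mask 7323 [0.392  0.1537]
clip [255.  92.] 0.58 [0.3627 0.2019]
  mask 244 [0.3615 0.2022]
slide_bed [254. 143.] 0.89 [0.3937 0.1525]
  mask 14221 [0.3864 0.1606]
```

View pics/w6.png

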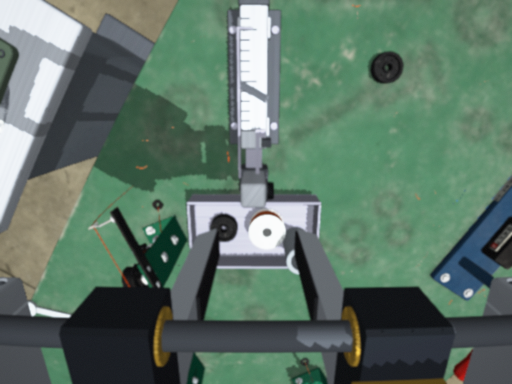

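All three parts are in the bin: wheel (226,228), bobbin (267,231), core at (292,262). The button is at (271,190) on the post's +y side. I lower the open fingers around the grip.

```bash
python3 -m crank '[0,-0.002,-0.04,0,0,0,0.28, 0,-0.002,-0.08,0,0,0,0.28, 0,-0.002,-0.115,0,0,0,0.28, 0,-0.002,-0.132,0,0,0,0.28, 0,-0.002,-0.138,0,0,0,0.28, 0,-0.002,-0.138,0,0,0,0.28]' 35
python3 look.py - grip button_face pointer@.053 clip
```

```text
clock: 21.35
tcp_pos: [0.415, 0.1195, 0.072]
tool_rot: [[-0.541, 0.841, -0.002], [0.841, 0.541, -0.0], [0.001, -0.001, -1.0]]
force: [0.1, 0.2, 0.4]
gripper_width: 0.0597
finger_force: 0.0
tcp [0.415  0.1195 0.072 ] yaw_y 32.71903399298931 t 21.35 q6 -0.4916168233712529
grip [255. 253.] 0.88 [0.4143 0.1203]
  mask 11022 [0.3847 0.1654]
button_face [290. 254.] 0.58 [0.4317 0.1307]
  mask 948 [0.4067 0.1503]
  mask 10784 [0.3876 0.1602]
clip [252.  78.] 0.85 [0.3596 0.2021]
  mask 752 [0.3611 0.2027]
```

```bash
python3 -m crank '[0,0,0,0,0,0,-1, 0,0,0,0,0,0,-1, 0,0,0,0,0,0,-1, 0,0,0,0,0,0,-1, 0,0,0,0,0,0,-1, 0,0,0,0,0,0,-1]' 35
python3 look.py - grip
```

```text
clock: 22.4
tcp_pos: [0.4138, 0.1184, 0.0724]
tool_rot: [[-0.54, 0.841, -0.004], [0.841, 0.54, -0.002], [0.0, -0.005, -1.0]]
force: [-6.0, -4.6, 6.3]
gripper_width: 0.0245
finger_force: 35.0
tcp [0.4138 0.1184 0.0724] yaw_y 32.71300905916382 t 22.4 q6 -0.4910445687781652
grip [257. 253.] 0.71 [0.4141 0.1196]
  mask 11646 [0.3844 0.1652]
```

```bash
python3 -m crank '[-0.001,-0.001,0,0,0,0,-1, 0,-0.002,0,0,0,0,-1, 0.001,-0.004,0,0,0,0,-1, 0.002,-0.006,0,0,0,0,-1, 0.003,-0.008,0,0,0,0,-1, 0.004,-0.009,0,0,0,0,-1, 0.004,-0.009,0,0,0,0,-1]'
python3 look.py - grip pointer@.053 clip bin
```

```text
clock: 23.25
tcp_pos: [0.419, 0.1101, 0.0724]
tool_rot: [[-0.54, 0.841, -0.001], [0.841, 0.54, -0.001], [0.0, -0.001, -1.0]]
force: [-5.2, -0.7, 5.6]
gripper_width: 0.0245
finger_force: 35.0
tcp [0.419  0.1101 0.0724] yaw_y 32.703319825711034 t 23.25 q6 -0.5134435364832277
grip [260. 252.] 0.85 [0.4203 0.1125]
  mask 12467 [0.3895 0.1568]
clip [257.  60.] 0.91 [0.3602 0.2031]
  mask 729 [0.3612 0.2024]
bin [253. 288.] 0.9 [0.455  0.0497]
  mask 12412 [0.3964 0.1457]
  mask 22646 [0.3956 0.1462]
```

```bash
python3 -m crank '[0.002,-0.005,0,0,0,0,-1, 0.005,-0.01,0,0,0,0,-1, 0.008,-0.015,0,0,0,0,-1, 0.011,-0.02,0,0,0,0,-1, 0.014,-0.025,0,0,0,0,-1, 0.017,-0.03,0,0,0,0,-1, 0.02,-0.034,0,0,0,0,-1, 0.022,-0.037,0,0,0,0,-1, 0.023,-0.0375,0,0,0,0,-1, 0.023,-0.0375,0,0,0,0,-1]'
python3 look.py w7.png grip pointer@.053 clip
python3 - <<'E'
import cv2
a=cv2.imread("pics/w7.png")[0:220,150:370]
cv2.imwrite("pics/w7c.png",cv2.resize(a,(594,594),interpolation=cv2.INTER_CUBIC))
E
```

```text
clock: 24.7
tcp_pos: [0.4428, 0.0728, 0.0725]
tool_rot: [[-0.54, 0.842, 0.0], [0.842, 0.54, -0.0], [-0.0, 0.0, -1.0]]
force: [0.0, 3.6, -0.2]
gripper_width: 0.0238
finger_force: 35.0
tcp [0.4428 0.0728 0.0725] yaw_y 32.69476248112758 t 24.7 q6 -0.6008499636620686
grip [262. 251.] 0.83 [0.4448 0.0763]
  mask 14537 [0.4137 0.1192]
  mask 14073 [0.417  0.1141]
clip [258. 251.] 0.25 [0.4542 0.0583]
clip [258.  94.] 0.22 [0.396  0.1492]
```

View pics/w7c.png

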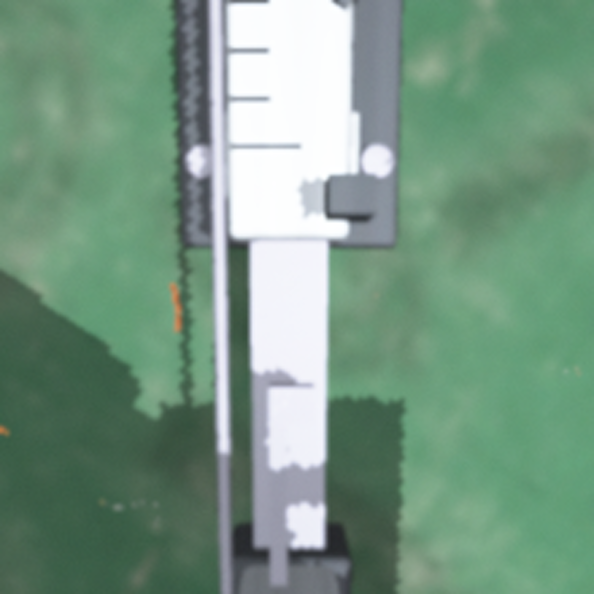

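The wrist picture shows the arm drawn out, with the pointer rod running up out of frame at (220,0). Clip and tip are beyond this view, so I measure them with the scene and side cameras.

```bash
cat > meas.py <<'E'
from h import *
np.set_printoptions(precision=4,suppress=True)
X=np.array([.54,-.8415,0]);Y=np.array([.8415,.54,0]);O=np.array([.4494,.0648,0])
s=arm.state();print(np.array(s["tcp_pos"]),s["force"],s["gripper_width"],s["finger_force"],s["clock"])
import cv2
for n in ("scene","side"):
  for rep in range(2):
    c=arm.capture(n)
    for k,z in (("pointer",.053),("clip",.048),("grip",.09),("slide_bed",0)):
        for r in arm.spot_point(k,c)[:2]:
            if r["p"]>.25:
                P=at_z(c,r["position"],z)-O; print(n,k,np.round(r["position"],1),round(r["p"],2),"x %.4f y %.4f"%(P@X,P@Y))
  save(c,n+"_m.png")
E
python3 meas.py
```

```text
[0.4426 0.0732 0.0725] [ 1.7727  2.941  -1.231 ] 0.023895073622257415 35.00363230705261 25.05
scene pointer [227.4 228.1] 0.69 x -0.1679 y -0.0046
scene clip [226.  229.1] 0.5 x -0.1719 y -0.0042
scene grip [290.5 217.4] 0.91 x -0.0119 y 0.0113
scene pointer [224.7 227.2] 0.66 x -0.1751 y -0.0022
scene clip [313.7 242.3] 0.67 x 0.0484 y -0.0292
scene clip [227.6 230.5] 0.49 x -0.1673 y -0.0083
scene grip [288.3 220.5] 0.86 x -0.0170 y 0.0011
scene slide_bed [256.3 242.5] 0.56 x -0.0952 y -0.0055
side pointer [307.2 212. ] 0.9 x -0.1801 y 0.0041
side clip [307.4 212.7] 0.4 x -0.1747 y -0.0010
side grip [274.4 179. ] 0.64 x -0.0147 y -0.0047
side slide_bed [292.9 221.5] 0.79 x -0.1140 y -0.0011
side pointer [305.1 209.6] 0.64 x -0.1650 y -0.0007
side clip [308.4 210.6] 0.38 x -0.1650 y -0.0113
side grip [272.9 180.3] 0.68 x -0.0221 y 0.0050
side slide_bed [291.1 222.2] 0.8 x -0.1153 y 0.0056
side slide_bed [307.8 212.3] 0.27 x -0.0838 y -0.0733
```

```bash
python3 - <<'E'
import cv2
g=cv2.imread("pics/w6.png",0)
print("     "+" ".join("%3d"%c for c in range(228,282,2)))
for r in range(2,112): 
    if r<50 or r>72: print("%3d: "%r+" ".join("%3d"%g[r,c] for c in range(228,282,2)))
E
```

```text
228 230 232 234 236 238 240 242 244 246 248 250 252 254 256 258 260 262 264 266 268 270 272 274 276 278 280
  2: 108 112 115 118 114  89 105 112 113 114 115 113 112 112 111 115 118 117 117 116 103 116 124 120 121 123 125
  3: 108 111 116 120 118  88  97 107 110 112 109 107 108 109 108 111 111 110 110 109  94 114 124 121 120 122 125
  4: 109 110 116 124 122  91  97 143 148 149 148 148 146 147 148 149 144 131 129 116  83 113 125 122 120 121 124
  5: 108 109 119 126 127  97 131 212 220 222 221 221 218 218 222 221 216 200 197 172  85 114 124 123 121 121 122
  6: 109 102 120 123 124 102 171 242 244 245 245 245 243 243 245 244 243 241 239 224 111 116 125 124 123 120 122
  7: 106  90 111 113 108  94 190 247 247 247 247 247 246 246 247 247 247 247 247 239 129 119 127 124 122 121 121
  8: 100  78  98  96  86  82 194 247 247 247 247 247 245 245 247 247 246 248 248 240 133 114 122 118 118 117 119
  9:  96  78  79  79  76  76 195 246 246 247 247 247 246 245 247 247 247 248 248 239 131 103 109 106 105 106 113
 10:  98  88  71  71  71  78 195 246 247 247 247 247 245 245 247 247 247 248 248 239 134
[... 8138 characters left out ...]
23 125 129 130 115 121
106:  72  75  91  76  91 203 184 247 251 250 250 251 250 250 249 250 250 251 251 231 131 124 124 129 129 115 117
107:  76  75  98  82  91 202 183 247 251 250 250 251 250 249 249 250 251 251 250 230 132 124 123 128 129 116 117
108:  81  78 109  83  92 201 182 247 251 250 250 251 250 249 249 250 251 251 251 230 132 123 124 130 130 116 119
109:  80  79 110  87  91 197 179 243 247 246 247 250 250 249 249 250 251 251 250 229 133 124 124 129 130 116 117
110:  85  78 108  85  91 195 170 223 228 227 227 248 250 250 249 250 251 251 250 229 132 123 124 129 131 115 117
111:  85  86 108  81  90 195 165 209 219 217 219 247 250 249 249 249 251 251 250 228 133 122 125 128 130 115 115
```

The scale's own 10 mm ticks in w6 put the clip centre about 60.5 mm ahead of the pointer tip; the network gave 59. The arm is at about 54 mm, so I draw it 6.5 mm further.

```bash
python3 -m crank '[0.001,-0.002,0,0,0,0,-1, 0.002,-0.004,0,0,0,0,-1, 0.0035,-0.0055,0,0,0,0,-1, 0.0035,-0.0055,0,0,0,0,-1, 0.0035,-0.0055,0,0,0,0,-1]'
cat > avg.py <<'E'
from h import *
np.set_printoptions(precision=4,suppress=True)
X=np.array([.54,-.8415,0]);O=np.array([.4494,.0648,0])
for n in ("scene","side"):
    v={"pointer":[], "clip":[]}
    for rep in range(8):
        c=arm.capture(n)
        for k,z in (("pointer",.053),("clip",.049)):
            for r in arm.spot_point(k,c)[:2]:
                x=(at_z(c,r["position"],z)-O)@X
                if r["p"]>.3 and -.21<x<-.12: v[k].append(x); break
    print(n,{k:(len(a),np.median(a),np.std(a)) for k,a in v.items()})
    save(c,n+"_f.png")
    pc=proj(c,[O+X*(-.1643)+[0,0,.049]])[0]; print("clip px",pc)
s=arm.state();print(np.array(s["tcp_pos"]),s["force"],s["gripper_width"],s["clock"])
c=arm.capture("wrist");save(c,"w8.png")
for k in ("grip","button_face"): print(k,[(at_z(c,r["position"],.09)[:2],r["p"]) for r in arm.spot_point(k,c)[:1]])
E
python3 avg.py
```

```text
clock: 26.55
tcp_pos: [0.4462, 0.0675, 0.0725]
tool_rot: [[-0.54, 0.841, 0.0], [0.841, 0.54, 0.0], [-0.0, 0.0, -1.0]]
force: [1.9, 5.8, -1.1]
gripper_width: 0.0237
finger_force: 35.0
scene {'pointer': (7, np.float64(-0.16597523902254274), np.float64(0.0030735256709906716)), 'clip': (6, np.float64(-0.16870372078770252), np.float64(0.004038826183932902))}
clip px [229.1707 227.7399]
side {'pointer': (8, np.float64(-0.1781438686055699), np.float64(0.00450532969891864)), 'clip': (8, np.float64(-0.17214753789629433), np.float64(0.006583633154742672))}
clip px [304.6222 211.0085]
[0.4461 0.0676 0.0725] [ 2.481   5.3456 -1.1726] 0.023425572453289065 28.95
grip []
button_face []
```

```bash
python3 - <<'E'
from h import *
a=cv2.imread("pics/w7.png",0);b=cv2.imread("pics/w8.png",0)
for n,(r0,r1,c0,c1) in {"post":(200,262,235,290),"tube":(20,85,215,300)}.items():
    t=a[r0+8:r1-8,c0+8:c1-8];S=b[max(0,r0-20):r1+20,c0-8:c1+8]
    m=cv2.matchTemplate(S,t,cv2.TM_CCOEFF_NORMED);_,v,_,l=cv2.minMaxLoc(m);print(n,v,l[0]-16,l[1]-8-(r0-max(0,r0-20)))
for i in range(5):
    c=arm.capture("wrist");s=arm.state();print(round(s["clock"],2),s["gripper_width"],s["finger_force"],[(np.round(r["position"]),round(r["p"],2)) for k in("grip","button_face","lock_button") for r in arm.spot_point(k,c)[:1]] if i<3 else "")
for im,(u,v) in (("scene_f",(229,228)),("side_f",(305,211))):
    g=cv2.imread("pics/%s.png"%im,0); print(im); print("      "+" ".join("%3d"%x for x in range(u-14,u+16)))
    for r in range(v-9,v+10): print("%3d: "%r+" ".join("%3d"%g[r,x] for x in range(u-14,u+16)))
E
```

```text
post 0.995610237121582 0 0
tube 0.979928195476532 0 -11Traceback (most recent call last):
  File "<stdin>", line 7, in <module>
ValueError: it knows: bin, bobbin_mid, button_face, clip, core_mid, felt_pads, grip, pointer, screwdriver, slide_bed, tape_white, wheel_mid
```

```bash
python3 - <<'E'
from h import *
for i in range(4):
    c=arm.capture("wrist");s=arm.state();print(round(s["clock"],2),round(s["gripper_width"],5),s["finger_force"],[(k,np.round(r["position"]),round(r["p"],2)) for k in("grip","button_face") for r in arm.spot_point(k,c)[:1]] if i<2 else "")
for f0,im,(u,v) in (("scene0","scene_f",(228,228)),("side0","side_f",(305,211))):
  for f in (f0,im):
    g=cv2.imread("pics/%s.png"%f,0); print(f); print("      "+" ".join("%3d"%x for x in range(u-12,u+14)))
    for r in range(v-8,v+9): print("%3d: "%r+" ".join("%3d"%g[r,x] for x in range(u-12,u+14)))
E
```

```text
29.3 0.02368 35.00367192507838 [('grip', array([261., 251.]), 0.83)]
29.45 0.02399 35.00392433736124 [('grip', array([258., 250.]), 0.85)]
29.6 0.02388 35.00358745121048 
29.65 0.02389 35.00397912139306 
scene0
      216 217 218 219 220 221 222 223 224 225 226 227 228 229 230 231 232 233 234 235 236 237 238 239 240 241
220: 105 106 108 109 109 110 105 104 116 120 114 115 117 118 114 109 104 103 104 104 103 107 110 114 114 112
221: 102 106 106 106 111 117 118 116 125 131 122 112 102 102 106 104  99 102 103 103 104 103 107 110 110 110
222: 102 100 102 101 108 114 110 114 122 127 122 112 101 101 104 103 103 104 109 103 101 103 104 105 107 110
223:  96  93  88  88  92  93  96 100 104 101  97  91  93  96 109 114 110 115 109 103  98  95 100 101 104 108
224: 215 216 218 228 227 223 221 207 183 179 174 167 154 142 137 106 100  99  90  85  90  87  87  88  87  90
225: 232 232 232 234 234 234 235 233 228 228 230 230 232 212 147  93  94  83 154 221 222 230 226 223 224 206
226: 225 224 225 224 224 224 224 227 228 229 231 236 237 192 106  92  77 112 207 241 238 239 237 238 240 236
227: 222 222 222
[... 6283 characters left out ...]
82 193 193 190 177 176 164 134 118 107 110 113
214: 134 133 132 133 132 108 103 125 139 152 176 191 195 194 194 194 194 195 191 193 192 175 142 133 131 119
215: 132 131 133 133 132 108 103 124 131 131 138 154 179 194 196 195 194 193 193 194 184 171 176 188 179 143
216: 131 131 132 132 131 108 106 126 131 130 129 132 142 162 185 195 196 195 194 193 190 189 181 184 174 154
217: 141 132 132 132 132 116 119 131 132 132 130 129 130 136 145 170 190 197 196 194 193 193 191 192 191 188
218: 170 144 132 132 133 130 131 131 132 132 130 130 130 128 122 133 151 176 190 195 195 194 192 193 193 183
219: 145 131 124 131 134 132 132 133 132 132 130 131 130 129 126 127 131 139 158 181 192 194 194 193 193 190
```

```bash
python3 - <<'E'
from h import *
np.set_printoptions(precision=2,suppress=True)
X=np.array([.54,-.8415,0]);Y=np.array([.8415,.54,0]);O=np.array([.4494,.0648,0])
for n in("scene","side"):
    c=arm.capture(n);save(c,n+"_g.png")
    for x in(-.170,-.164,-.158):
        print(n,x,"tip",proj(c,[O+x*X+[0,0,z] for z in(.049,.053,.057)]).tolist(),"y-8",proj(c,[O+x*X-.008*Y+[0,0,.053]]).tolist())
E
```

```text
scene -0.17 tip [[226.94195230403255, 227.60613189333932], [226.84264799134792, 226.6318269450129], [226.74277839515327, 225.65149085824532]] y-8 [[226.43590149412864, 229.1347557407741]]
scene -0.164 tip [[229.2880968226183, 227.74694890207664], [229.19590612602448, 226.7726109319031], [229.10318939880523, 225.79223730134012]] y-8 [[228.80176822997038, 229.2775990638438]]
scene -0.158 tip [[231.63677059127335, 227.88757296408772], [231.55171255558625, 226.91320986457265], [231.46616793956923, 225.93280673289462]] y-8 [[231.17021979130544, 229.42023254530545]]
side -0.17 tip [[305.9801050778923, 211.77225280519818], [306.0480825546748, 210.30809761222875], [306.1162847572617, 208.84014494690678]] y-8 [[308.60684262240767, 209.68960228396227]]
side -0.164 tip [[304.55104491903984, 210.96853585377568], [304.6168884565742, 209.50997998105032], [304.6829488054554, 208.04765631537123]] y-8 [[307.1689021726356, 208.89697471944106]]
side -0.158 tip [[303.13491142054704, 210.17207612518882], [303.19865560282096, 208.71907608519183], [303.26260885900933, 207.26233757535113]] y-8 [[305.7439465500881, 208.11148858412426]]
```

Scene and side pixels show the pointer tip over the clip, about 1–2 mm short of its middle. I nudge it 1 mm further, check the bin contents, then hand in.

```bash
python3 -m crank '[0.0005,-0.001,0,0,0,0,-1, 0.0005,-0.001,0,0,0,0,-1, 0.0005,-0.001,0,0,0,0,-1, 0.0005,-0.001,0,0,0,0,-1, 0.0005,-0.001,0,0,0,0,-1]'
python3 - <<'E'
from h import *
np.set_printoptions(precision=4,suppress=True)
X=np.array([.54,-.8415,0]);Y=np.array([.8415,.54,0]);O=np.array([.4494,.0648,0])+.061*X
for n in("scene","side"):
    c=arm.capture(n)
    for k,z in(("core_mid",.046),("bobbin_mid",.031),("wheel_mid",.0215)):
        for r in arm.spot_point(k,c)[:4]:
            P=at_z(c,r["position"],z)-O
            if r["p"]>.2 and abs(P@Y)<.1 and abs(P@X)<.08: print(n,k,round(r["p"],2),"bin x %.3f y %.3f"%(P@X,P@Y))
E
```

```text
clock: 30.25
tcp_pos: [0.4467, 0.0667, 0.0725]
tool_rot: [[-0.54, 0.841, 0.001], [0.841, 0.54, 0.0], [-0.0, 0.001, -1.0]]
force: [1.8, 4.2, -1.4]
gripper_width: 0.0236
finger_force: 35.0
scene core_mid 0.49 bin x 0.013 y 0.039
scene bobbin_mid 0.49 bin x -0.005 y 0.017
scene wheel_mid 0.49 bin x 0.000 y -0.028
side core_mid 0.71 bin x 0.008 y 0.056
side bobbin_mid 0.52 bin x 0.007 y 0.014
```

```bash
python3 -c "
from rig import arm
print(arm.hand_in())"
```

```text
the job is handed in; nothing more can be done
None
```

I handed the job in at about 30 s: core, bobbin and wheel are in the bin, and the gripper is still holding the grip with the button squeezed in and the arm drawn out about 61 mm, the pointer over the clip to within about 2 mm by my measurements.

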